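# Open the dial padlock of the reference-sample case and hold it up

## Robot

A 6-joint arm with a two-finger parallel gripper is mounted at the origin on the work surface. World frame = base frame: x ahead of the robot, y to its left, z up, the work surface at z = 0. Lengths are in mm, angles in rad, forces in N, time in s.
With the tool pointing down it reaches from about 350 to 975 mm from the base axis. Payload 17.4 kg.
Tool frame: the origin (TCP) lies between the finger pads; the fingertips stand 17 mm ahead of it and the grasp point (between the pads) lies 2 mm behind it; x points along the fingers, z is the direction in which the jaws open and shut, and the axes are right-handed (so a half turn about x gives the same grasp; the last joint's range is limited). The gripper opens to 85 mm and grips with 20 to 120 N. Pads are 22 mm wide; open, the fingers measure 114 mm over their backs; the gripper's body (76 mm by 85 mm) begins 54 mm behind the grasp point. The pads swing forward as they close: fully open they stand 13 mm farther back than shut.
Start: joints at [1.234, 0.116, 1.442, -0, 1.584, -0.038], TCP at [198.71, 645.094, 248.303] pointing down, gripper open.
Joint ranges: [-2.83, 2.83], [-0.83, 2.19], [0.07, 2.5], [-1.14, 4.28], [0.01, 3], [-2.97, 2.97]. Speed limits (rad/s): [1.89, 1.89, 2.22, 3.14, 3.14, 3.14].

## Interface

Orientations are given as [roll, pitch, yaw] about the fixed x, y, z axes, in that order (R = Rz(yaw) Ry(pitch) Rx(roll)).
In Python, from cell import state, read_camera, close_job gives the robot as it stands. The module is installed in compiled form; this text tells all that it offers.
- The arm moves only by the tool jog_arm, never from a script. Its argument "series" is text: rows parted by semicolons, each of 7 numbers parted by spaces: the shift along the tool's x, y, z in cm, then the turn, a rotation vector about the tool's x, y, z in degrees, then the finger opening in cm, from 0 to 8.54. In form: tx ty tz wx wy wz grip; .... A call has exactly 10 rows; each row shifts and turns the pose as measured when the row begins, along the tool's axes as they then stand; what a row does not reach is not made up. A row lasts 1/8 s, in which the tool goes at most 62.5 mm and 10.7 degrees, less where a joint would pass 70% of its speed; a pose out of reach is approached as far as the arm can. A call with a gripper value outside its range is refused whole. The fingers move at their own pace and stop on an object; the grip force is fixed at half the most. Time passes only in rows, so rows that do not move let the fingers close, or fill a call up. It gives the time, the measured TCP pose, the force and the opening at its end, in the units of the state.
- state(): the state, without advancing time (a new reading comes with each control period).
- read_camera(name): name is "scene" or "top" or "wrist"; returns a dict with "img" (480x640x3 uint8, red, green, blue), "depth" (480x640 float32, mm along the optical axis (not along the pixel's ray), 0 where there is no reading), "intrinsics" (3x3 intrinsics, pixels), "k1" (the pictures are not rectified: a ray, as slopes to the right and down, at radius r is drawn at 1 + k1 r^2 times it, then the intrinsics apply), "R" (3x3) and "t" (3): a world point X has camera coordinates R X + t; the wrist camera has in their place "mount" (4x4, takes a point from camera to tool coordinates, whose origin is the TCP and whose axes are the tool frame's). Camera axes: x right, y down, z forward; pixel columns grow to the right and rows downward; lengths in mm; the calibration is good to about 2 mm. A picture is of the moment at which its call begins: read the wrist's pose just before it.
- close_job(): hands the job in, once; it reports no verdict.
The state is a dict: "t": time; "joint_pos": joint angles; "dq": joint speeds; "effort": joint torques, N m; "tcp_pos": TCP position; "orientation": TCP orientation; "force": force on the tool from outside, world axes, zero at the start; "ft_torque": the same for the moment, N m; "finger_gap": finger opening in mm.
Only numpy, scipy, OpenCV 4.12 (cv2) and the standard library are available. Lean on these libraries where they do the work, as an engineer would, in place of code of your own. Each camera call takes 0.05 s, during which the arm holds its last target. There are 200 camera calls.

## Task

The tester's reference-sample case on the bench is secured by a dial padlock through its hasp; the first two numbers are already dialled in. Turn the dial clockwise to the last number, zero (the thick line on the dial clicks home at the index mark beside the shackle), pull the padlock so that its shackle slides fully open, without forcing anything, and unhook it from the staple. Finish while still holding the padlock in the gripper, still and level, shackle open and dial upwards, over the case and at least 10 cm above its top; the other things lying on the case and bench stay where they are.

Things in the scene. Friction and masses are not known exactly. Their poses are not given: they have to be found in the camera images.
- lock: steel dial padlock lying flat on the case's near leaf, dial up: block 48 long (x) x 46 wide (y) x 22 mm thick, about 0.3 kg in all; loose but hooked on the staple. Origin: centre of the underside; x towards the shackle, z up. Shackle: a U of 7 mm round steel, centred 11 mm above the underside, short leg at y = +13 mm, long leg (never leaves the block) at y = -13 mm
- dial (a joint): dial angle in rad, growing clockwise seen from above; 0 = thick line at the index mark (the opening number), -0.52, -1.05.. = one, two.. clicks short of it. 12 clicks a turn, each a sprung notch of about 0.04 N m that draws the dial the last few degrees; only within about 0.1 of 0 can the shackle be pulled
- dial_grip (a point): on the dial's axis 34 mm above the padlock's underside, mid-height of the grip. Black dial: skirt 37 mm across, 22 to 25 mm above the underside, with fine ticks and one thick pale line, and a knurled round knob 26 mm across up to 42 mm, the line running on over it from its centre. The padlock may turn and shift a few mm on the staple while it is dialled
- index (a point): pale index mark on the block's face, at x = 21.5, y = 0, z = 22 mm of the padlock (beside the shackle)
- shackle (a joint): how far the shackle is out in m: 0 shut, 0.026 fully open. It slides stiffly (about 4 N) and stays where left; it does not swing. With the dial off zero it is blocked after 1 mm; while it is out the dial cannot turn
- shackle_bend (a point): middle of the bend of the shackle's bar, at x = 55.5 mm, z = 11 mm of the padlock when shut (inside of the bend at x = 52), moving out with the shackle; axes as the padlock
- short_tip (a point): tip of the short leg, at x = 20, y = 13, z = 11 mm of the padlock when shut (4 mm inside the block) and x = 46 when fully open: a 22 mm gap then lies between it and the block's face at x = 24. The staple leaves through this gap: with the staple's middle at x = 36 to 40 mm, y about 13 mm of the padlock, the padlock lifts straight up off it
- staple (a point): middle of the staple's foot on the near leaf, 70 mm above the bench; axes as the case. An upright U of 5 mm rod in the y-z plane: posts at y = -14 and +14 mm, top bar from 22 to 27 mm above the leaf. The short leg passes through it along x; the y = -14 post stands between the legs. The hasp's flat strap lies round its foot, 3.5 mm high, from 8.5 mm on the -x side to beyond the seam on +x
- case: reference-sample case: beige sheet-steel box fixed to the bench, 220 (x) x 302 (y) x 70 mm high, flat top of two leaves that meet in a seam at x = 0. Origin: centre of the underside; the padlock lies on the leaf on the -x side (towards the robot) and its shackle points to +x, staple at x = -20 mm, y = 0
- lamp: bystander: curved black turn-signal lamp with amber lens, about 185 x 55 x 20 mm, lying along y on the far leaf of the case; origin: middle of its underside
- label_roll: bystander: upright roll of paper labels, 52 mm across, 38 mm high, on the near leaf at one side of the dial padlock, about 110 mm away (+y or -y); origin: centre of its underside
- key_padlock: bystander: small brass padlock without dial, block 34 x 40 x 16 mm, lying on the near leaf at the other side of the dial padlock; origin: centre of its underside
- screwdriver: bystander: screwdriver lying on the bench to the +y side of the case; origin: on its underside
- mug: bystander: white mug about 80 mm across and 90 mm high on the bench, +y side; origin: centre of its underside
There are look-alikes about, which are no part of the job. Of the things like the lock, leave any that is orange or turquoise; of the rest the smaller one is meant.

How it is judged:
By the outcome, as a careful person would: the job done as asked, in the order asked, and still so for the second after the job is handed in, while the arm keeps its last pose, push and grip.
It also fails if it takes over 61 s, if anything falls off the work surface, if the arm or the gripper's body presses on something with over 40 N, if the wrist force passes 120 N, or if a joint passes its speed limit or range.

## Working session

There is one attempt and no reset: what is moved stays moved. The work goes in short steps, Python scripts to look and compute and a tool call to move; the robot and the scene stay as the last step left them, time stands still between calls to the robot, and variables do not carry over. Pictures are saved under pics/ and viewed, about 8 in all and at most 12, crops included, and the job is handed in when it is done.

Besides the shell and the picture viewer there is one more tool, called after "Emit:" as name(argument=value, ...) on one line, values as JSON. jog_arm: Moves the arm, as the interface text tells. Its arguments: {"type":"object","properties":{"series":{"type":"string"}},"required":["series"]}

```bash
mkdir -p pics
cat > h.py <<'E'
import numpy as np, cv2
from scipy.spatial.transform import Rotation as Ro
from cell import state, read_camera, close_job
def pose(s):
    R=Ro.from_euler('xyz',s['orientation']).as_matrix(); return R,np.array(s['tcp_pos'])
def cam(name):
    s=state(); c=read_camera(name)
    if name=='wrist':
        R,p=pose(s); M=np.array(c['mount']); c['Rw']=R@M[:3,:3]; c['o']=R@M[:3,3]+p
    else:
        c['Rw']=np.array(c['R']).T; c['o']=-c['Rw']@np.array(c['t'])
    c['s']=s; return c
def ray(c,u,v):
    K=np.array(c['intrinsics']); d=np.array([(u-K[0,2])/K[0,0],(v-K[1,2])/K[1,1]]); x=d.copy()
    for _ in range(20): x=d/(1+c['k1']*(x@x))
    return c['Rw']@np.array([x[0],x[1],1])
def onplane(c,u,v,z):
    r=ray(c,u,v); return c['o']+r*(z-c['o'][2])/r[2]
def bydepth(c,u,v): return c['o']+ray(c,u,v)*c['depth'][int(v),int(u)]
def proj(c,X):
    K=np.array(c['intrinsics']); x=c['Rw'].T@(np.array(X)-c['o']); x=x[:2]/x[2]; x=x*(1+c['k1']*(x@x)); return K[0,0]*x[0]+K[0,2],K[1,1]*x[1]+K[1,2]
def save(c,f): cv2.imwrite('pics/'+f,c['img'][:,:,::-1])
E
python3 - <<'E'
from h import *
for n in('top','scene'):
    c=cam(n); save(c,n+'0.png'); print(n,c['o'],c['k1'])
print(state())
E
```

```text
top [ 366.81727762   54.60265871 1111.88809872] 0.04046163204301652
scene [ 862.49412574 -493.01399908 1188.75276112] -0.15487582592217544
{'t': 0.1, 'joint_pos': array([ 1.23417335e+00,  1.16425194e-01,  1.44224446e+00,  1.58410191e-06,
        1.58398397e+00, -3.78126678e-02]), 'dq': array([ 0.00093505, -0.00072047, -0.00259838,  0.00025338, -0.00086392,
        0.00036265]), 'effort': array([ 2.09909114e-03, -7.33664989e+01, -6.33791614e+01,  6.10350298e-05,
        5.25522541e-03,  5.16321109e-05]), 'tcp_pos': array([198.67023325, 644.92713402, 247.61606768]), 'orientation': array([ 3.10228703,  1.56973535, -1.90891224]), 'force': array([ 0.17215323,  0.50534098, -0.31883407]), 'ft_torque': array([ 0.04517994, -0.04526497, -0.00950082]), 'finger_gap': 85.24873784344464}
```

View pics/top0.png

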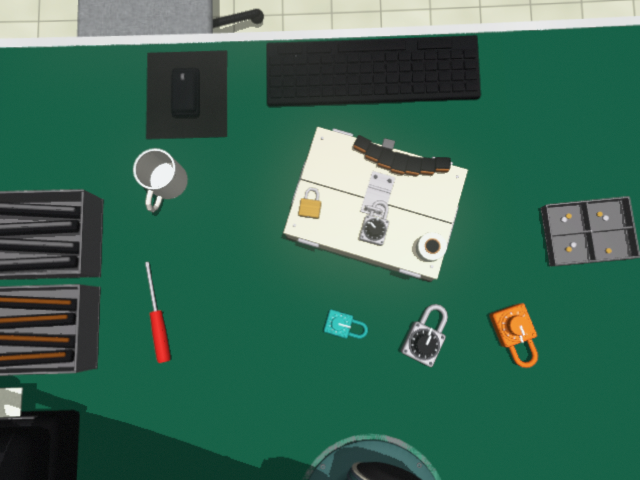

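View pics/scene0.png

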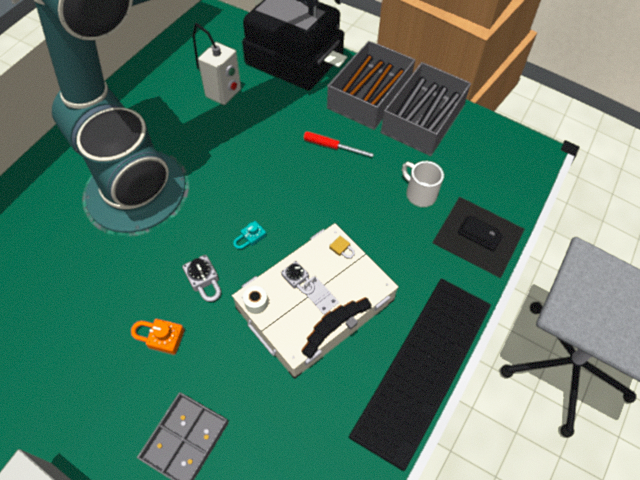

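The top picture shows these candidates for the lock:
- steel, on the case (374,229)
- larger steel, on the bench (426,343)
- turquoise (343,324)
- orange (515,325)

The one meant is the smaller steel lock on the case. The key padlock (310,205) and label roll (430,246) are bystanders, and the staple is near (378,205).

Run:
```python
from h import *
c=cam('top')
cr=c['img'][165:260,320:450,::-1]; cv2.imwrite('pics/crop1.png',cv2.resize(cr,None,fx=6,fy=6,interpolation=cv2.INTER_CUBIC))
for n,u,v,z in[('dial',375,229,38),('case tl',318,128,70),('tr',467,169,70),('br',437,279,70),('bl',284,236,70),('seaml',303,191,70),('seamr',452,222,70),('big',426,343,20),('roll',430,243,108)]:
    print(n,onplane(c,u,v,z).round(1),bydepth(c,u,v).round(1))
```

```text
dial [537.  -23.9  38. ] [525.6 -18.7 109.8]
case tl [734.2  82.2  70. ] [735.1  82.2  67.5]
tr [ 643.2 -200.9   70. ] [ 662.5 -218.8   -2.8]
br [ 434.4 -133.3   70. ] [ 438.8 -145.3    3.4]
bl [523.1 151.5  70. ] [533.4 157.8   1.8]
seaml [609.6 113.8  70. ] [609.6 113.8  69.8]
seamr [ 541.3 -167.    70. ] [ 541.1 -166.7   71.3]
big [ 315.4 -114.7   20. ] [ 317.3 -108.6   59.4]
roll [ 497.5 -117.3  108. ] [ 497.6 -117.5  106.6]
```

View pics/crop1.png

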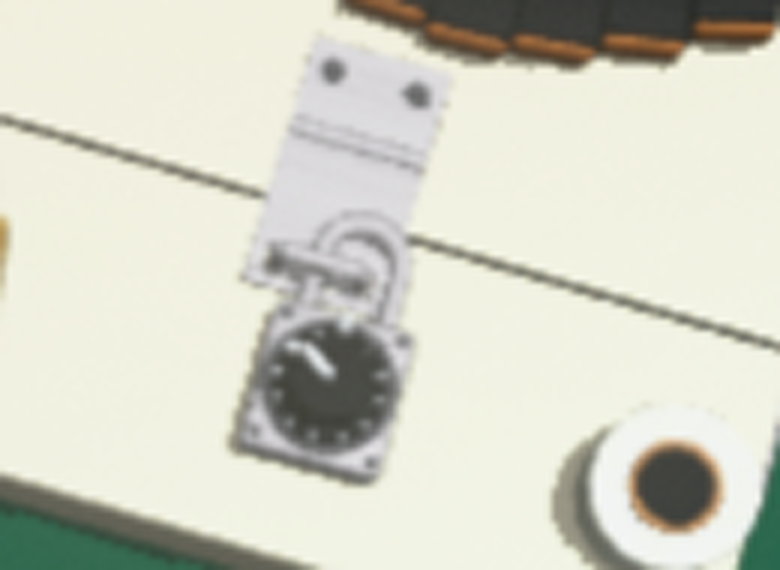

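The crop confirms it. The small steel lock has its dial centre near (375,229), the index is about 12° right of image-up, and the thick line sits about 60° anticlockwise of the index, so two clicks short. The staple's posts are beside the shackle. Next is a move above it.

```bash
cat >> h.py <<'E'
def rel(T,yawjaw=None,s=None):
    s=s or state(); R,p=pose(s); print('tcp',p.round(1),'jaw yaw deg',np.degrees(np.arctan2(R[1,2],R[0,2])).round(2),'x axis',R[:,0].round(4),'F',np.array(s['force']).round(1),'gap',round(s['finger_gap'],1),'t',s['t'],'q6',s['joint_pos'][5].round(2))
    print('shift cm',(R.T@(np.array(T)-p)/10).round(2))
    if yawjaw is not None: # rotation vector to vertical tool with jaw at yaw
        a=np.radians(yawjaw); z=np.array([np.cos(a),np.sin(a),0]); x=np.array([0,0,-1.]); y=np.cross(z,x)
        Rt=np.stack([x,y,z],1); print('turn deg',np.degrees(Ro.from_matrix(R.T@Rt).as_rotvec()).round(2))
E
python3 - <<'E'
from h import *
c=cam('wrist'); print(np.array(c['mount']).round(3))
for y in (-13.6+60,-13.6-120,-13.6+150,-13.6-30): print(y); rel([525,-19,300],y)
E
```

```text
[[  -0.      -0.299    0.954 -125.593]
 [  -0.      -0.954   -0.299   76.097]
 [   1.      -0.       0.       0.611]
 [   0.       0.       0.       1.   ]]
46.4
tcp [198.7 645.  247.9] jaw yaw deg 72.88 x axis [-2.e-04 -7.e-04 -1.e+00] F [-0.3 -0.  -0.1] gap 85.1 t 0.2 q6 -0.04
shift cm [ -5.18 -50.73 -53.86]
turn deg [ 2.648e+01 -4.000e-02  1.000e-02]
-133.6
tcp [198.7 645.  247.9] jaw yaw deg 72.88 x axis [-2.e-04 -7.e-04 -1.e+00] F [-0.3 -0.  -0.1] gap 85.1 t 0.2 q6 -0.04
shift cm [ -5.18 -50.73 -53.86]
turn deg [-1.5352e+02 -1.0000e-02 -6.0000e-02]
136.4
tcp [198.7 645.  247.9] jaw yaw deg 72.88 x axis [-2.e-04 -7.e-04 -1.e+00] F [-0.3 -0.  -0.1] gap 85.1 t 0.2 q6 -0.04
shift cm [ -5.18 -50.73 -53.86]
turn deg [-6.352e+01 -4.000e-02 -2.000e-02]
-43.6
tcp [198.7 645.  247.9] jaw yaw deg 72.88 x axis [-2.e-04 -7.e-04 -1.e+00] F [-0.3 -0.  -0.1] gap 85.1 t 0.2 q6 -0.04
shift cm [ -5.18 -50.73 -53.86]
turn deg [ 1.1648e+02 -3.0000e-02  4.0000e-02]
```

Emit:
jog_arm(series="-0.6 -4.2 -4.4 0 0 0 8;-0.6 -4.2 -4.4 0 0 0 8;-0.6 -4.2 -4.4 0 0 0 8;-0.6 -4.2 -4.4 0 0 0 8;-0.6 -4.2 -4.4 0 0 0 8;-0.6 -4.2 -4.4 0 0 0 8;-0.6 -4.2 -4.4 0 0 0 8;-0.6 -4.2 -4.4 0 0 0 8;-0.6 -4.2 -4.4 0 0 0 8;-0.6 -4.2 -4.4 0 0 0 8")

```text
t: 1.45
tcp_pos: [474.2, 89.7, 308.4]
orientation: [-2.478, 1.568, -1.199]
force: [1.1, 0.7, -0.2]
finger_gap: 79.9
```

```bash
python3 -c "
from h import *
rel([525,-19,300],46.4)"
```

```text
tcp [474.2  89.7 308.4] jaw yaw deg 73.26 x axis [ 0.0012 -0.003  -1.    ] F [ 1.1  0.7 -0.2] gap 79.9 t 1.45 q6 -1.14
shift cm [ 0.88 -8.   -8.94]
turn deg [26.86 -0.12  0.15]
```

Emit:
jog_arm(series="0.3 -3 -3.3 0 0 0 8;0.3 -3 -3.3 0 0 0 8;0.3 -1.5 -1.8 0 0 0 8;0 0 0 9 0 0 8;0 0 0 9 0 0 8;0 0 0 8 0 0 8;0 0 0 0 0 0 8;0 0 0 0 0 0 6.5;0 0 0 0 0 0 5.5;0 0 0 0 0 0 5")

```text
t: 2.7
tcp_pos: [523.5, -20.9, 298.7]
orientation: [-2.365, 1.568, -1.552]
force: [0.2, 0.4, 0.1]
finger_gap: 50.0
```

Run:
```python
from h import *
rel([525,-19,300],46.4)
c=cam('wrist'); save(c,'w1.png'); np.savez('w1.npz',**{k:c[k] for k in('img','depth','intrinsics','k1','Rw','o')})
print(proj(c,[525,-19,112]))
```

```text
tcp [523.5 -20.9 298.7] jaw yaw deg 46.55 x axis [ 1.0e-04 -3.1e-03 -1.0e+00] F [0.2 0.4 0.1] gap 50.0 t 2.7 q6 -0.9
shift cm [-0.13  0.02  0.24]
turn deg [ 0.15 -0.13  0.13]
(np.float64(321.2815470717406), np.float64(211.09448632888956))
```

View pics/w1.png

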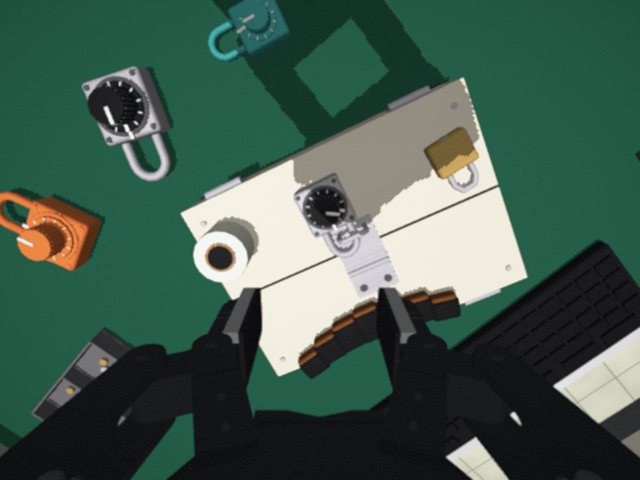

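The wrist view has the lock's dial at about (324,207) and its staple at about (350,230). I'll measure it from a close crop.

Run:
```python
from h import *
c=dict(np.load('w1.npz'))
u0,v0=280,160
cr=c['img'][v0:v0+90,u0:u0+125]
big=cv2.resize(cr,None,fx=6,fy=6,interpolation=cv2.INTER_CUBIC)
for i in range(0,125,20): cv2.putText(big,str(u0+i),(i*6,10),0,.4,(255,0,0),1)
for i in range(0,90,20): cv2.putText(big,str(v0+i),(0,i*6+5),0,.4,(255,0,0),1)
cv2.imwrite('pics/w1c.png',big[:,:,::-1])
g=cv2.cvtColor(cr,cv2.COLOR_RGB2GRAY); m=(g<75).astype('uint8')
n,l,st,ce=cv2.connectedComponentsWithStats(m)
for i in range(1,n):
    if st[i,4]>80: print(st[i],ce[i]+[u0,v0],onplane(c,*(ce[i]+[u0,v0]),105).round(1))
for u,v in[(324,205),(322,200),(330,205)]: print(bydepth(c,u,v).round(1))
```

```text
[  26   26   41   41 1168] [325.86044521 205.54109589] [525.4 -13.6 105. ]
[522.7 -13.5 111.8]
[518.2 -11.7 111.2]
[526.2  -9.5 112.5]
```

View pics/w1c.png

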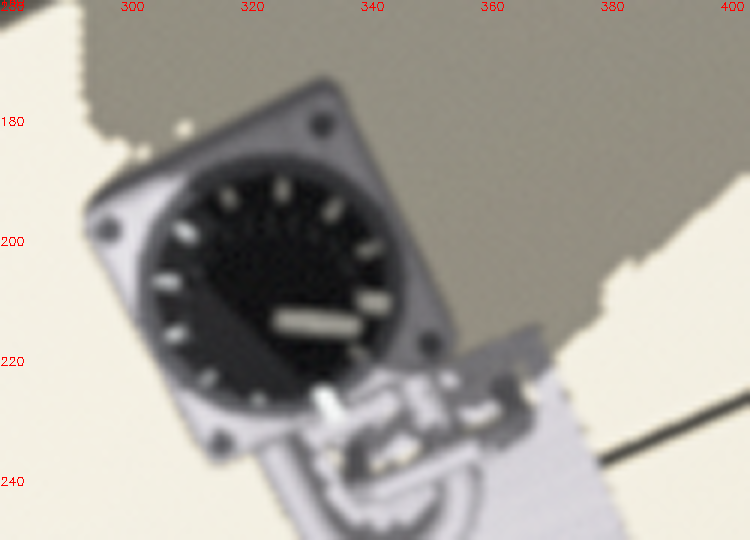

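Run:
```python
from h import *
c=dict(np.load('w1.npz'))
f=lambda x,y,z:onplane(c,280+x/6,160+y/6,z)
print('skirt',f(271,284,95),'line start',f(275,320,112),'line end',f(358,326,112),f(388,303,95),'index',f(330,403,92))
S=[f(x,y,92) for x,y in[(105,230),(322,125),(430,345),(220,445)]]
print('screws',np.round(S,1),np.mean(S,0))
xa=(S[2]+S[3]-S[0]-S[1]); print('yaw',np.degrees(np.arctan2(xa[1],xa[0])))
# staple posts tops z=94.5
for x,y in[(505,385),(355,460),(425,395),(500,390)]: print('staple?',f(x,y,95))
t=cam('top')
print('topview dial', onplane(t,320+332/6,165+383/6,103))
```

```text
skirt [527.95210969 -16.66501271  95.        ] line start [529.29430544 -17.45756563 112.        ] line end [538.47961338  -9.09981389 112.        ] [542.78919544  -5.4362257   95.        ] index [549.26825499 -23.62058276  92.        ]
screws [[504.3 -30.1  92. ]
 [515.6   5.8  92. ]
 [553.1  -5.5  92. ]
 [542.2 -41.3  92. ]] [528.81878551 -17.77714359  92.        ]
yaw -16.656600618255933
staple? [565.4434094   -0.93975682  95.        ]
staple? [558.29292632 -26.66216478  95.        ]
staple? [557.94300914 -11.25974567  95.        ]
staple? [565.51734441  -2.06109304  95.        ]
topview dial [526.97756072 -19.80466028 103.        ]
```

```bash
python3 -c "
from h import *
rel([528.5,-17.5,116],46.4)"
```

```text
tcp [523.5 -20.9 298.8] jaw yaw deg 46.51 x axis [ 1.0e-04 -3.1e-03 -1.0e+00] F [-0.1  0.6 -0.4] gap 49.9 t 2.8 q6 -0.9
shift cm [18.27 -0.09  0.63]
turn deg [ 0.11 -0.12  0.13]
```

Emit:
jog_arm(series="0 -0.05 0.3 0 0 0 5;3.5 -0.05 0.3 0 -0.1 0.1 5;3.5 0 0 0 0 0 5;3.5 0 0 0 0 0 5;3 0 0 0 0 0 5;2.5 0 0 0 0 0 5;1 0 0 0 0 0 5;0.8 0 0 0 0 0 5;0 0 0 0 0 0 5;0 0 0 0 0 0 5")

```text
t: 4.05
tcp_pos: [530.6, -16.6, 118.0]
orientation: [-0.986, 1.566, -0.173]
force: [0.5, -0.3, -0.1]
finger_gap: 50.1
```

```bash
python3 -c "
from h import *
rel([528.5,-17.5,116],46.4)
c=cam('wrist'); save(c,'w2.png')"
```

```text
tcp [530.6 -16.6 118. ] jaw yaw deg 46.62 x axis [ 4.3e-03 -7.0e-04 -1.0e+00] F [ 0.5 -0.3 -0.1] gap 50.1 t 4.05 q6 -0.89
shift cm [ 0.2   0.1  -0.21]
turn deg [0.22 0.14 0.21]
```

View pics/w2.png

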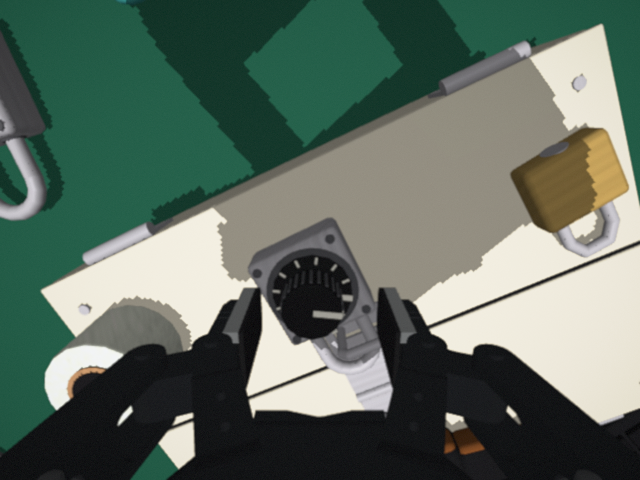

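The knob, with its top centre at about (314,314), sits between the pads at (250,330) and (390,330), and the line points right. I'll check its centre on the z=112 plane.

```bash
python3 -c "
from h import *
c=cam('wrist')
p=onplane(c,314,314,112);print(p,bydepth(c,308,310),bydepth(c,320,306))
rel([p[0],p[1],115],46.4)"
```

```text
[529.07225443 -17.08019256 112.        ] [526.10848933 -17.66930518 111.79897211] [527.85764265 -12.53390636 112.56105275]
tcp [530.6 -16.6 117.9] jaw yaw deg 46.62 x axis [ 4.3e-03 -7.0e-04 -1.0e+00] F [-0.5 -0.5  0.1] gap 49.8 t 4.15 q6 -0.89
shift cm [ 0.29  0.08 -0.14]
turn deg [0.22 0.14 0.21]
```

Emit:
jog_arm(series="0.2 0.08 -0.14 0 0 0 5;0.05 0 0 0 0.1 0.2 4.5;0 0 0 0 0 0 3.5;0 0 0 0 0 0 2.8;0 0 0 0 0 0 1.5;0 0 0 0 0 0 1.5;0 0 0 0 0 0 1.5;0 0 0 0 0 0 1.5;0 0 0 0 0 0 1.5;0 0 0 0 0 0 1.5")

```text
t: 5.4
tcp_pos: [529.3, -17.3, 116.4]
orientation: [-0.838, 1.569, -0.024]
force: [-0.9, -0.6, 1.3]
finger_gap: 23.0
```

```bash
python3 -c "
from h import *
rel([530.6,-16.6,116],-16);print(state()['ft_torque'])"
```

```text
tcp [529.3 -17.3 116.4] jaw yaw deg 46.62 x axis [ 0.0016 -0.     -1.    ] F [-0.9 -0.6  1.3] gap 23.0 t 5.4 q6 -0.89
shift cm [ 0.04 -0.04  0.14]
turn deg [6.262e+01 9.000e-02 3.000e-02]
[-0.12485781  0.18822368  0.08704531]
```

Emit:
jog_arm(series="0 0 0 8 0 0 1.5;0 0 0 8 0 0 1.5;0 0 0 8 0 0 1.5;0 0 0 8 0 0 1.5;0 0 0 8 0 0 1.5;0 0 0 8 0 0 1.5;0 0 0 8 0 0 1.5;0 0 0 5 0 0 1.5;0 0 0 0 0 0 1.5;0 0 0 0 0 0 1.5")

```text
t: 6.65
tcp_pos: [528.8, -17.2, 116.4]
orientation: [1.237, 1.571, 0.954]
force: [-1.5, 0.1, 1.7]
finger_gap: 23.5
```

```bash
python3 -c "
from h import *
rel([529.3,-17.3,116],-16);print(state()['ft_torque'])
c=cam('wrist'); np.savez('w3.npz',**{k:c[k] for k in('img','depth','intrinsics','k1','Rw','o')})
t=cam('top'); a=c['img'][200:430,200:460]; b=t['img'][165:265,320:420]
im=np.hstack([cv2.resize(a,(520,460)),cv2.resize(b,(280,280))[:460] if 0 else cv2.copyMakeBorder(cv2.resize(b,(280,280)),0,180,0,0,0)])
cv2.imwrite('pics/w3.png',im[:,:,::-1])"
```

```text
tcp [528.8 -17.2 116.4] jaw yaw deg -16.22 x axis [ 2.e-04  2.e-04 -1.e+00] F [-1.5  0.1  1.7] gap 23.5 t 6.65 q6 0.2
shift cm [0.04 0.01 0.05]
turn deg [-0.22  0.   -0.01]
[-0.08893971  0.18501698 -0.09419893]
```

View pics/w3.png

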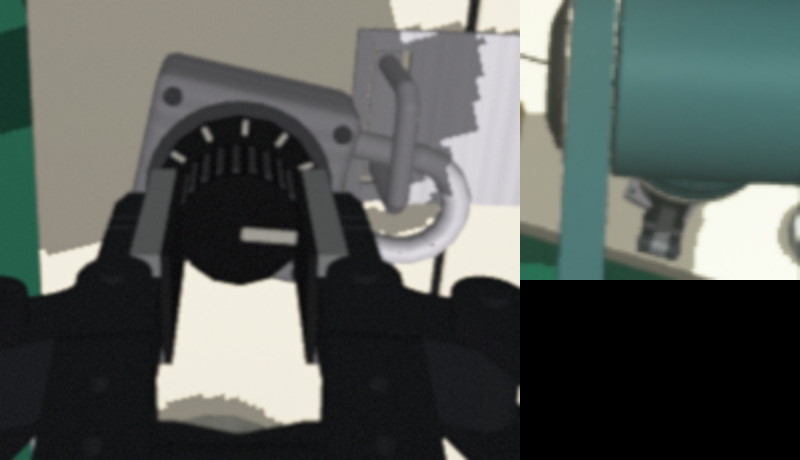

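The dial followed the grip, and its line now runs right along (240,234)-(298,238) in the crop. The block has turned somewhat clockwise, which I'll measure from the two visible screws.

```bash
python3 -c "
from h import *
c=dict(np.load('w3.npz'))
f=lambda x,y,z:onplane(c,200+x/2,200+y/2,z)
a,b=f(172,96,92),f(342,134,92);l0,l1=f(241,234,112),f(298,238,112)
ang=lambda d:np.degrees(np.arctan2(d[1],d[0]))
print(a,b,np.linalg.norm(b-a),'block yaw',ang(b-a),'line',l0,l1,ang(l1-l0))
print('staple ends',f(390,65,94),f(397,205,94))
e0,e1=f(172,55,92),f(355,95,92); print('edge',e0,e1,ang(e1-e0))
"
```

```text
[521.61875547   9.67392154  92.        ] [555.55940462  -9.67116761  92.        ] 39.06661156420055 block yaw -29.68176299056494 line [529.80222231 -16.47667711 112.        ] [540.73782043 -20.64183266 112.        ] -20.850859027792787
staple ends [569.23951382   3.87811372  94.        ] [563.44638662 -29.42477741  94.        ]
edge [524.50323015  18.65982673  92.        ] [560.53377139  -1.44125062  92.        ] -29.156709316753187
```

Emit:
jog_arm(series="0 0 0 4 0 0 1.5;0 0 0 4 0 0 1.5;0 0 0 2 0 0 1.5;0 0 0 0 0 0 1.5;0 0 0 0 0 0 1.5;0 0 0 0 0 0 1.5;0 0 0 0 0 0 1.5;0 0 0 0 0 0 1.5;0 0 0 0 0 0 1.5;0 0 0 0 0 0 1.5")

```text
t: 8.0
tcp_pos: [528.7, -17.2, 116.4]
orientation: [2.647, 1.57, 2.19]
force: [-1.8, -0.3, 2.4]
finger_gap: 23.3
```

```bash
python3 -c "
from h import *
rel([528.8,-17.2,116.4],-16);print(state()['ft_torque'])
c=cam('wrist'); np.savez('w4.npz',**{k:c[k] for k in('img','depth','intrinsics','k1','Rw','o')})
a=c['img'][200:370,230:470]
cv2.imwrite('pics/w4.png',cv2.resize(a,None,fx=3,fy=3,interpolation=cv2.INTER_CUBIC)[:,:,::-1])"
```

```text
tcp [528.7 -17.2 116.4] jaw yaw deg -26.13 x axis [-2.e-04  3.e-04 -1.e+00] F [-1.8 -0.3  2.4] gap 23.3 t 8.0 q6 0.38
shift cm [-0.    0.    0.01]
turn deg [-1.013e+01 -2.000e-02 -1.000e-02]
[-0.01188401  0.27162002  0.02589979]
```

View pics/w4.png

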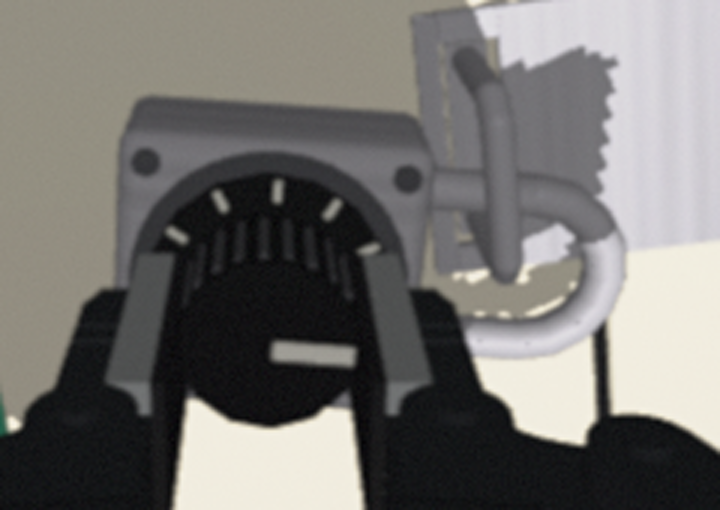

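The line runs (270,351)-(357,356) in the crop and the screws are at (145,161) and (408,179). They look nearly parallel, which I'll compute.

```bash
python3 -c "
from h import *
c=dict(np.load('w4.npz'))
f=lambda x,y,z:onplane(c,230+x/3,200+y/3,z)
a,b=f(145,161,92),f(408,179,92);l0,l1=f(270,351,112),f(357,356,112)
ang=lambda d:np.degrees(np.arctan2(d[1],d[0]))
print('block yaw',ang(b-a),np.linalg.norm(b-a),'line',ang(l1-l0), (a+b)/2)
e0,e1=f(150,100,91),f(415,117,91); print('edge',ang(e1-e0))
print('staple ends',f(466,60,94.5),f(508,268,94.5), 'bend inner',f(582,265,81))
"
```

```text
block yaw -30.35796412379859 39.188323331693596 line -29.932707664798052 [ 5.38746422e+02 -1.09201642e-01  9.20000000e+01]
edge -30.02010312650955
staple ends [570.45792912   3.88521269  94.5       ] [563.47558275 -28.77605813  94.5       ] bend inner [574.72549517 -41.03516696  81.        ]
```

The dial is at zero: line −29.9° against block −30.2°. The staple post is touching the short leg, so I'll lift 1.5 mm and turn the lock back into line with the case.

Emit:
jog_arm(series="-0.15 0 0 0 0 0 1.5;0 0 0 -3.3 0 0 1.5;0 0 0 -3.3 0 0 1.5;0 0 0 -3.3 0 0 1.5;0 0 0 -3.3 0 0 1.5;0 0 0 -3.3 0 0 1.5;0 0 0 0 0 0 1.5;0 0.02 -0.3 0 0 0 1.5;0 0.02 -0.3 0 0 0 1.5;0 0 0 0 0 0 1.5")

```text
t: 9.3
tcp_pos: [522.2, -15.8, 116.4]
orientation: [3.089, 1.57, 2.926]
force: [0.1, -0.1, 0.5]
finger_gap: 23.1
```

```bash
python3 -c "
from h import *
rel([528.7,-17.2,116.4],-9.5);print(state()['ft_torque'])
c=cam('wrist'); np.savez('w5.npz',**{k:c[k] for k in('img','depth','intrinsics','k1','Rw','o')})
a=c['img'][200:370,230:470]
cv2.imwrite('pics/w5.png',cv2.resize(a,None,fx=3,fy=3,interpolation=cv2.INTER_CUBIC)[:,:,::-1])"
```

```text
tcp [522.2 -15.8 116.4] jaw yaw deg -9.31 x axis [-1.1e-03  2.0e-04 -1.0e+00] F [ 0.1 -0.1  0.5] gap 23.1 t 9.3 q6 0.08
shift cm [ 0.   -0.03  0.67]
turn deg [ 0.19 -0.06 -0.  ]
[-0.0822129   0.06186131 -0.03447853]
```

View pics/w5.png

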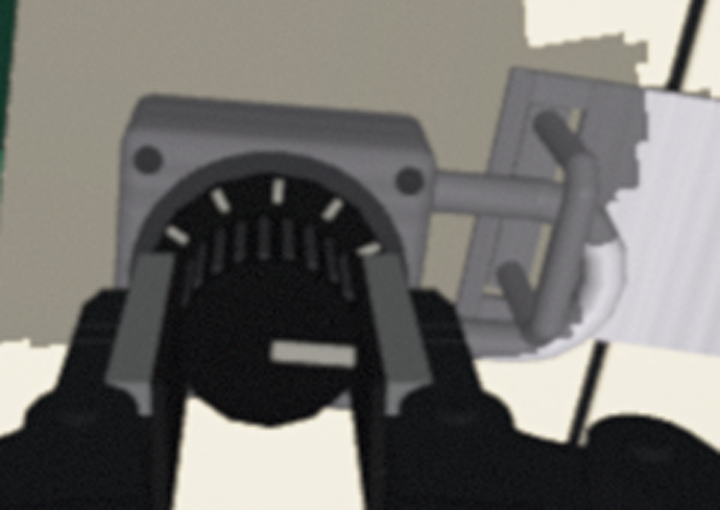

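```bash
python3 -c "
from h import *
c=dict(np.load('w5.npz'))
f=lambda x,y,z:onplane(c,230+x/3,200+y/3,z)
a,b=f(148,160,92),f(410,181,92)
ang=lambda d:np.degrees(np.arctan2(d[1],d[0]))
psi=ang(b-a); print('block yaw',psi)
# lock origin: screws mid is at lock (0,~18.9)
Rl=Ro.from_euler('z',psi,degrees=True).as_matrix(); o=(a+b)/2-Rl@[0,18.9,0]; print('origin',o)
for n,p in dict(top1=f(583,175,97),top2=f(545,325,97),foot2=f(510,268,76),foot1=f(543,118,90),bend=f(624,265,81)).items(): print(n,p.round(1),(Rl.T@(p-o)).round(1))
"
```

```text
block yaw -14.236242384443008
origin [522.75823589 -15.13618703  92.        ]
top1 [570.7  -2.7  97. ] [43.4 23.8  5. ]
top2 [563.2 -26.   97. ] [41.9 -0.6  5. ]
foot2 [562.4 -26.6  76. ] [ 41.3  -1.4 -16. ]
foot1 [567.3   4.3  90. ] [38.4 29.8 -2. ]
bend [580.2 -26.6  81. ] [ 58.5   3.  -11. ]
```

The staple sits at lock x≈42.5, y≈12.5, well aligned. That leaves about 7 mm of slack, then 26 mm of pull.

Emit:
jog_arm(series="0 0.02 -0.25 0 0 0 1.5;0 0.02 -0.25 0 0 0 1.5;0 0.02 -0.25 0 0 0 1.5;0 0.02 -0.25 0 0 0 1.5;0 0.02 -0.25 0 0 0 1.5;0 0.02 -0.25 0 0 0 1.5;0 0.02 -0.25 0 0 0 1.5;0 0.02 -0.25 0 0 0 1.5;0 0.02 -0.25 0 0 0 1.5;0 0.02 -0.25 0 0 0 1.5")

```text
t: 10.6
tcp_pos: [496.9, -9.6, 116.5]
orientation: [-0.243, 1.57, -0.406]
force: [4.9, -0.8, -2.5]
finger_gap: 23.1
```

```bash
python3 -c "
from h import *
rel([522.2,-15.8,116.4],-9.5);print(state()['ft_torque'])"
```

```text
tcp [496.9  -9.6 116.5] jaw yaw deg -9.33 x axis [ 7.e-04 -3.e-04 -1.e+00] F [ 4.9 -0.8 -2.5] gap 23.1 t 10.6 q6 0.09
shift cm [ 0.01 -0.2   2.6 ]
turn deg [0.17 0.05 0.01]
[-0.28811958 -0.79968594 -0.01470987]
```

Emit:
jog_arm(series="0 0.01 -0.15 0 0 0 1.5;0 0.01 -0.15 0 0 0 1.5;0 0.01 -0.15 0 0 0 1.5;0 0 0 0 0 0 1.5;0 0 0 0 0 0 1.5;0 0 0 0 0 0 1.5;0 0 0 0 0 0 1.5;0 0 0 0 0 0 1.5;0 0 0 0 0 0 1.5;0 0 0 0 0 0 1.5")

```text
t: 11.85
tcp_pos: [492.0, -8.5, 116.5]
orientation: [-0.464, 1.57, -0.627]
force: [2.8, -0.6, -3.3]
finger_gap: 23.3
```

```bash
python3 -c "
from h import *
rel([522.2,-15.8,116.4],-9.5);print(state()['ft_torque'])
c=cam('wrist'); np.savez('w6.npz',**{k:c[k] for k in('img','depth','intrinsics','k1','Rw','o')})
a=c['img'][200:370,230:470]
cv2.imwrite('pics/w6.png',cv2.resize(a,None,fx=3,fy=3,interpolation=cv2.INTER_CUBIC)[:,:,::-1])"
```

```text
tcp [492.   -8.5 116.5] jaw yaw deg -9.33 x axis [ 3.e-04 -2.e-04 -1.e+00] F [ 2.8 -0.6 -3.3] gap 23.3 t 11.85 q6 0.09
shift cm [ 0.01 -0.23  3.1 ]
turn deg [0.17 0.02 0.01]
[-0.16544486 -0.6393103   0.00395053]
```

View pics/w6.png

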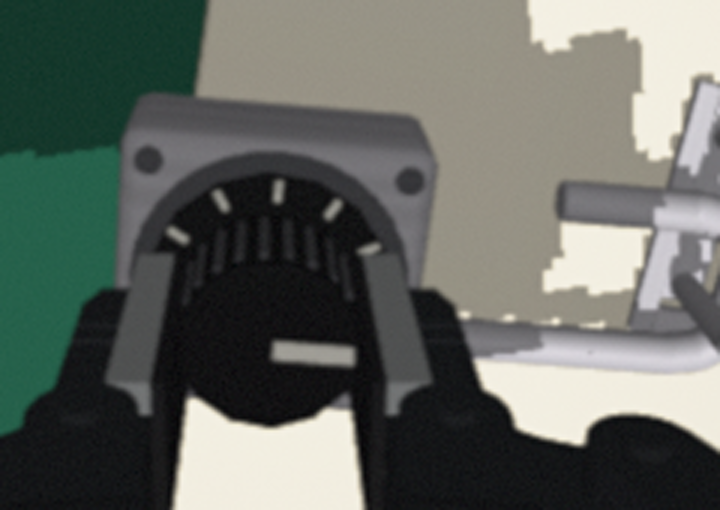

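The short leg is out of the block, with its tip at about (560,200) in the crop. I'll measure the opening.

```bash
cat > m.py <<'E'
from h import *
import sys
def meas(fn,a,b,tip,sc=3,u0=230,v0=200,dz=0):
    c=dict(np.load(fn)); f=lambda x,y,z:onplane(c,u0+x/sc,v0+y/sc,z+dz)
    a,b=f(*a,92),f(*b,92); d=b-a; psi=np.arctan2(d[1],d[0])
    Rl=Ro.from_euler('z',psi).as_matrix(); o=(a+b)/2-Rl@[0,18.9,0]
    print('yaw',np.degrees(psi),'o',o.round(1),'tip',(Rl.T@(f(*tip,81)-o)).round(1))
    return c,f,Rl,o
E
python3 - <<'E'
from m import *
meas('w5.npz',(148,160),(410,181),(430,190))  # sanity: block front face seen ~24
c,f,Rl,o=meas('w6.npz',(148,160),(410,181),(560,202))
print('face', (Rl.T@(f(433,160,89)-o)).round(1), 'post foot',(Rl.T@(f(682,278,75)-o)).round(1),'strap',(Rl.T@(f(680,130,73.5)-o)).round(1))
E
```

```text
yaw -14.236242384443008 o [522.8 -15.1  92. ] tip [ 24.9  13.5 -11. ]
yaw -14.28499949708834 o [492.6  -7.8  92. ] tip [ 46.1  13.2 -11. ]
face [23.1 21.4 -3. ] post foot [ 71.4  -1.3 -17. ] strap [ 66.3  24.7 -18.5]
```

Emit:
jog_arm(series="0 0.01 -0.15 0 0 0 1.5;0 0 0 0 0 0 1.5;0 0 0 0 0 0 1.5;0 0 0 0 0 0 1.5;0 0 0 0 0 0 1.5;0 0 0 0 0 0 1.5;0 0 0 0 0 0 1.5;0 0 0 0 0 0 1.5;0 0 0 0 0 0 1.5;0 0 0 0 0 0 1.5")

```text
t: 13.15
tcp_pos: [491.3, -8.5, 116.5]
orientation: [-0.219, 1.567, -0.382]
force: [4.0, -1.1, -3.9]
finger_gap: 23.5
```

Emit:
jog_arm(series="0 0.01 -0.2 0 0 0 1.5;0 0.01 -0.2 0 0 0 1.5;0 0 0 0 0 0 1.5;0 0 0 0 0 0 1.5;0 0 0 0 0 0 1.5;0 0 0 0 0 0 1.5;0 0 0 0 0 0 1.5;0 0 0 0 0 0 1.5;0 0 0 0 0 0 1.5;0 0 0 0 0 0 1.5")

```text
t: 14.4
tcp_pos: [490.4, -8.8, 116.7]
orientation: [-0.14, 1.558, -0.304]
force: [4.1, -1.1, -3.5]
finger_gap: 23.4
```

```bash
python3 -c "
from h import *
rel([522.2,-15.8,116.4],-9.5);print(state()['ft_torque'])"
```

```text
tcp [490.4  -8.8 116.7] jaw yaw deg -9.37 x axis [ 0.0124 -0.0039 -0.9999] F [ 4.1 -1.1 -3.5] gap 23.4 t 14.4 q6 0.1
shift cm [ 0.07 -0.17  3.25]
turn deg [0.13 0.74 0.1 ]
[-0.27768191 -0.8195539  -0.02354927]
```

Moving another 4 mm gave only about 0.9 mm of travel. Total travel is 32.7 mm against about 33 expected, so the shackle is at its stop. I'll level the tool and slide forward about 37 mm.

Emit:
jog_arm(series="0 0 0.1 0 0.74 0.1 1.5;0 -0.03 0.42 0 0 0 1.5;0 -0.03 0.42 0 0 0 1.5;0 -0.03 0.42 0 0 0 1.5;0 -0.03 0.42 0 0 0 1.5;0 -0.03 0.42 0 0 0 1.5;0 -0.03 0.42 0 0 0 1.5;0 -0.03 0.42 0 0 0 1.5;0 -0.03 0.42 0 0 0 1.5;0 0 0 0 0 0 1.5")

```text
t: 15.65
tcp_pos: [525.8, -17.0, 116.5]
orientation: [3.008, 1.567, 2.844]
force: [-1.2, -0.6, -0.2]
finger_gap: 23.5
```

```bash
python3 -c "
from h import *
rel([490.4+37.2*.97,-8.8-37.2*.243,116.4],-9.5);print(state()['ft_torque'])
c=cam('wrist'); np.savez('w7.npz',**{k:c[k] for k in('img','depth','intrinsics','k1','Rw','o')})
a=c['img'][200:370,230:470]
cv2.imwrite('pics/w7.png',cv2.resize(a,None,fx=3,fy=3,interpolation=cv2.INTER_CUBIC)[:,:,::-1])"
```

```text
tcp [525.8 -17.  116.5] jaw yaw deg -9.36 x axis [-0.004   0.0012 -1.    ] F [-1.2 -0.6 -0.2] gap 23.5 t 15.65 q6 0.08
shift cm [ 0.01 -0.07  0.08]
turn deg [ 0.14 -0.24 -0.03]
[ 0.07314648 -0.13543295  0.0067063 ]
```

View pics/w7.png

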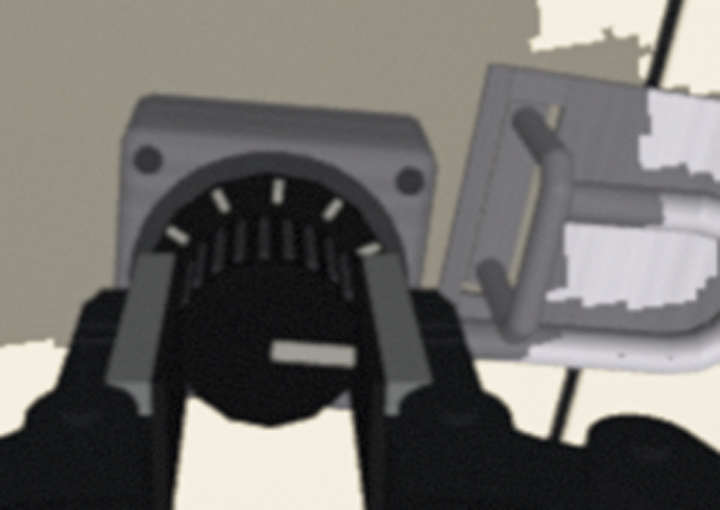

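The shackle tip is hidden just behind the staple bar at about (560,200), so the staple is now in the gap. I'll check the staple's x in lock coordinates.

Run:
```python
from m import *
c,f,Rl,o=meas('w7.npz',(148,160),(410,181),(560,202))
for n,p in dict(top1=f(558,160,97),top2=f(522,325,97),foot2=f(488,268,76),strap1=f(490,65,73.5),strap2=f(450,270,73.5)).items(): print(n,(Rl.T@(p-o)).round(1))
```

```text
yaw -14.217874242032364 o [526.3 -16.4  92. ] tip [ 46.   13.2 -11. ]
top1 [39.5 25.8  5. ]
top2 [38.4 -0.9  5. ]
foot2 [ 37.5  -1.7 -16. ]
strap1 [ 33.2  33.  -18.5]
strap2 [ 31.7  -3.8 -18.5]
```

Emit:
jog_arm(series="0 0 0.05 0 -0.24 0 1.5;-0.4 0 0 0 0 0 1.5;-0.4 0 0 0 0 0 1.5;-0.4 0 0 0 0 0 1.5;-0.4 0 0 0 0 0 1.5;-0.4 0 0 0 0 0 1.5;-0.4 0 0 0 0 0 1.5;-0.4 0 0 0 0 0 1.5;-0.4 0 0 0 0 0 1.5;0 0 0 0 0 0 1.5")

```text
t: 16.95
tcp_pos: [525.9, -17.1, 150.6]
orientation: [0.812, 1.57, 0.649]
force: [-1.1, 0.2, -2.9]
finger_gap: 23.5
```

```bash
python3 -c "
from h import *
rel([526.8,-17,255],-9.5);print(state()['ft_torque'])"
```

```text
tcp [525.9 -17.1 150.6] jaw yaw deg -9.36 x axis [ 5.e-04  4.e-04 -1.e+00] F [-1.1  0.2 -2.9] gap 23.5 t 16.95 q6 0.08
shift cm [-10.44   0.03   0.09]
turn deg [ 0.14  0.02 -0.03]
[0.01795544 0.01813308 0.02802716]
```

Lifted 34 mm without resistance; the −2.9 N matches the lock's weight. Raising to the final height, also shifting toward the case centre.

Emit:
jog_arm(series="-1.5 0 0 0 0 0 1.5;-1.7 0 0 0 0 0 1.5;-1.7 0 0 0 0 0 1.5;-1.7 0 0 0 0 0 1.5;-1.7 0 0 0 0 0 1.5;-1.2 0 0.4 0 0 0 1.5;-0.6 0 0.4 0 0 0 1.5;0 0 0.2 0 0 0 1.5;0 0 0 0 0 0 1.5;0 0 0 0 0 0 1.5")

```text
t: 18.2
tcp_pos: [536.5, -18.9, 258.8]
orientation: [0.905, 1.57, 0.741]
force: [0.2, -0.0, -2.5]
finger_gap: 23.2
```

```bash
python3 -c "
from h import *
s=state();rel([526.8,-17,255],-9.5);print(s['ft_torque'],np.abs(s['dq']).max())
c=cam('wrist'); np.savez('w8.npz',**{k:c[k] for k in('img','depth','intrinsics','k1','Rw','o')})
t=cam('scene'); a=c['img'][60:420,180:500]; b=t['img'][180:400,200:420]
im=np.hstack([cv2.resize(a,(400,450)),cv2.resize(b,(400,400))[:450] if 0 else cv2.copyMakeBorder(cv2.resize(b,(400,400)),0,50,0,0,0)])
cv2.imwrite('pics/w8.png',im[:,:,::-1])"
```

```text
tcp [536.5 -18.9 258.8] jaw yaw deg -9.36 x axis [ 4.e-04  4.e-04 -1.e+00] F [ 0.2 -0.  -2.5] gap 23.2 t 18.2 q6 0.08
shift cm [ 0.38  0.03 -0.99]
turn deg [ 0.14  0.02 -0.03]
[-0.00981089  0.04485851 -0.00034975] 0.0035286737858853507
```

View pics/w8.png

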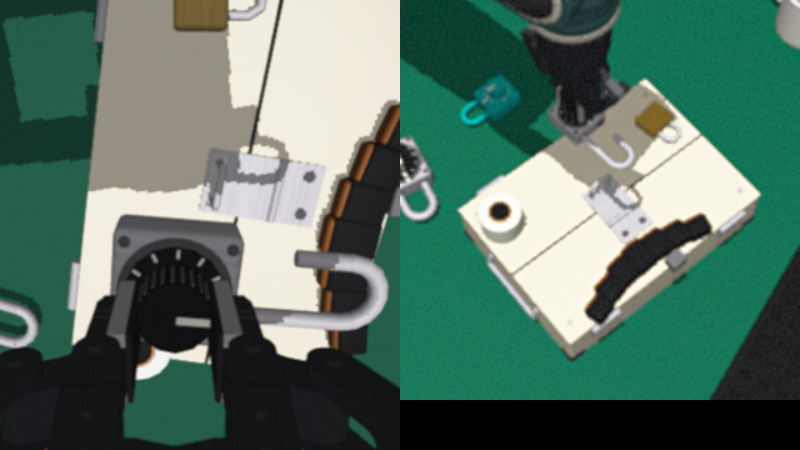

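The lock hangs free with its shackle open: tip at (297,257) and screws at (124,241) and (231,250) in the left panel. The staple is empty and the bystanders are in place. One last opening check, then I hand in.

Run:
```python
from m import *
c,f,Rl,o=meas('w8.npz',(124,241),(231,250),(297,258),sc=1.25,u0=180,v0=60,dz=142)
print('bend outer',(Rl.T@(f(386,290,81)-o)).round(1))
for u,v in((124,235),(231,243)): print(bydepth(c,180+u/1.25,60+v/1.25).round(1))
t=cam('top'); b0=cv2.imread('pics/top0.png')[:,:,::-1]
close_job()
```

```text
yaw -14.553517867006063 o [536.6 -18.1 234. ] tip [ 47.1  13.7 -11. ]
bend outer [ 84.9   3.3 -11. ]
[523.    6.9 232.8]
[560.3  -2.1 233.6]
the job is handed in; nothing more can be done
```

The job is done and handed in at about 18 s of the 61 s allowed. The gripper is still holding the padlock by its dial knob over the case, with the shackle open and the dial up.

- **Dial:** I turned it about two clicks clockwise to zero. The thick line measured −29.9° against the block at −30.2°, so it was home at the index mark.
- **Shackle:** I pulled it at about 4–5 N until it stopped. The short tip measured x ≈ 47 mm, against 46 mm for fully open.
- **Unhooking:** I slid the padlock forward until the staple sat in the gap (x ≈ 38.5 mm), then lifted it straight up with no resistance.

**Last checks:**
- The arm is still, and the padlock's underside is about 14 cm above the case top.
- The block's top face is level to within about 1 mm along its length.
- The force reading of about 2.5 N fits the padlock's own weight.
- In the last picture the staple is empty and the lamp, label roll and brass padlock look in place. The screwdriver and mug were outside that crop, so I didn't recheck them, but nothing went near them.

**Disagreements:**
- The finger opening read about 23 mm on the 26 mm knob, but the grip held throughout.
- At the shackle's stop the tool tilted about 0.7°; I levelled it before sliding forward.

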